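# Set the size pointer and hold the pot cradle open

## Task

Get the spring-jawed pot cradle ready for a vase: first turn the black knob until the brass pointer on the rail lines up with the tall size clip (the one with the flat round disc on top, not the short one). Then draw the spring jaw out by its wooden handle until the jaw's index blade is in line with that same clip and pointer, and finish while still holding it there, steady, so that a colleague can set a pot in. Leave the clips, pots and other things around where they are.

Things in the scene. Friction and masses are not known exactly. Their poses are not given: they have to be found in the camera images.
- cradle: Pot cradle: plywood plate 350 x 235 mm, top 20 mm above the bench, fixed. Origin on the bench; the slide track runs along its x axis. +x points away from the robot to the fixed V jaw (x = 155 mm); the spring jaw is drawn to -x. Rail, pointer and size clips are on the -y side. Level; it spans x -170 to 180, y -125 to 110 mm.
- jaw (a joint): How far the spring jaw is drawn along the cradle's -x, in m: 0 home, 0.09 the end stop. A spring draws it home: about 5 N at 0 plus 1.2 N for each 10 mm (7 to 13 N at the clips). It goes home as soon as it is let go.
- handle_grip (a point): Centre of the spring jaw's handle, 88 mm above the bench: a wooden bar on a steel post, 70 mm long along the cradle's y, 16 mm thick along its x, 26 mm high (top at 101 mm), rigid with the jaw, 75 mm to the robot's side (-x) of the jaw line. Axes as the cradle. Free all round; the jaw's wooden pads, up to 109 mm high, begin about 50 mm beyond it. Take it from above across its thickness.
- jaw_index (a point): Tip of the jaw's index blade: a thin 4 mm steel blade that points from the jaw to the rail (cradle -y), 37 mm above the bench. Moves with the jaw; axes as the cradle.
- pointer (a joint): Travel of the brass pointer along the rail towards the cradle's -x, in m (0 to 0.09), on the same scale as the jaw: where it equals joint jaw, the pointer and the jaw's index blade are in line. Rack and pinion: it is always 0.010 m for each radian of the knob.
- pointer_tip (a point): Outer tip of the brass pointer: a 4 mm thin blade across the rail, between the jaw's index blade and the size clips, about 39 mm above the bench. Axes as the cradle.
- knob (a joint): Angle of the black knob, in rad (0 to 9), growing clockwise seen from above. Clockwise drives the pointer towards the cradle's -x. It stays where it is left (friction about 0.04 N m).
- knob_grip (a point): Grip point on the knob's upright axis, 57 mm above the bench. The knob is a 44 mm disc (top 34 mm above the bench) with an upright bar on it, 42 mm long along this point's x axis, 14 mm thick, top 64 mm above the bench. It stands at the rail's near end on the cradle plate at x -125, y -82 mm.
- tall_clip: The tall size clip, the mark of this job: a plain steel clip on the outer edge of the rail, foot 12 x 16 x 12 mm with a thin upright blade and a flat round 20 mm disc on top, 45 mm tall in all. Origin under the foot's centre, 28 mm above the bench; blade and disc centre at its x = 0; axes as the cradle. Fixed.
- short_clip: The short size clip, not for this job: the same foot with a blade stub, 18 mm tall and no disc. Origin and axes as the tall clip. The two clips stand in either order on the rail, the pointer starts between them. Fixed.
- vase: Bystander: round white vase with a black neck, 110 mm wide, 116 mm high; origin under its centre.
- dish: Bystander: terracotta bowl, 110 mm wide, 35 mm high; origin under its centre.
- jar: Bystander: glass jar with a dark lid, 60 mm wide, 75 mm high; origin under its centre.
- brush_pot: Bystander: blue pot of brushes, 72 mm wide, 200 mm high with the brushes; origin under its centre.
- kiln_prop: Bystander: white upright ceramic tube, 40 mm wide, 30 mm high, standing on the cradle plate's far -y corner; origin under its centre.
- wood_tool: Bystander: wooden modelling tool about 160 mm long, 10 mm high, lying on the cradle's plate on the +y side; origin under the middle of its handle.

How it is judged:
By the outcome, as a careful person would: the job done as asked, in the order asked, and still so for the second after the job is handed in, while the arm keeps its last pose, push and grip.
It also fails if it takes over 54 s, if anything falls off the work surface, if the arm or the gripper's body presses on something with over 40 N, if the wrist force passes 120 N, or if a joint passes its speed limit or range.

## Robot

A 6-joint arm with a two-finger parallel gripper is mounted at the origin on the work surface. World frame = base frame: x ahead of the robot, y to its left, z up, the work surface at z = 0. Lengths are in m, angles in rad, forces in N, time in s.
With the tool pointing down it reaches from about 0.4 to 0.825 m from the base axis. Payload 7 kg.
Tool frame: the origin (TCP) lies at the centre of the arm's flange, where the gripper is bolted on; the fingertips stand 178 mm ahead of it and the grasp point (between the pads) lies arm.tcp_to_grasp ahead of it (arm.tcp_to_grasp is the distance from the TCP to the grasp point, in m); z points along the fingers, y is the direction in which the jaws open and shut (so a half turn about z gives the same grasp; the last joint's range is limited). The gripper opens to 88 mm and grips with 3 to 60 N. Pads are 19 mm wide; open, the fingers measure 130 mm over their backs; the gripper's body (78 mm by 193 mm) begins 47 mm behind the grasp point.
Start: joints at [1.504, 0.359, 0.012, 0, -1.224, -0.288], TCP at [0.235, 0.633, 0.405] pointing down, gripper open.
Joint ranges: [-3.07, 3.07], [-1.43, 2.12], [-1.02, 1.25], [-3.03, 1.67], [-3.05, -0], [-3.03, 3.03]. Speed limits (rad/s): [2.39, 2.39, 3.01, 3.14, 3.14, 3.14].

## Interface

Orientations are given as [roll, pitch, yaw] about the fixed x, y, z axes, in that order (R = Rz(yaw) Ry(pitch) Rx(roll)).
In Python, from station import arm gives the robot as it stands.
- The arm moves only by the tool move_arm, never from a script. Its argument "deltas" is a list of rows, each a list of 6 numbers: the shift along the world's x, y, z in mm, then the turn, a rotation vector about the world's x, y, z in degrees. In form: [[tx, ty, tz, ax, ay, az], ...]. A call has exactly 5 rows; each row shifts and turns the commanded pose from where the row before left it; what a row does not reach is not made up. A row lasts 1/12 s, in which the tool goes at most 41.7 mm and 7.16 degrees, less where a joint would pass 70% of its speed; a pose out of reach is approached as far as the arm can. A call with a gripper value outside its range is refused whole. "claw" is the closure in counts, from 0 (fully open) to 255 (shut), set as the call begins (left out, the last holds). The fingers move at their own pace and stop on an object; "squeeze" is the grip in N (left out, the last holds). Time passes only in rows, so rows that do not move let the fingers close, or fill a call up. It gives the time, the measured TCP pose, the force and the opening at its end, in the units of the state.
- arm.get_state(): the state, without advancing time (a new reading comes with each control period).
- arm.grab_frame(name): name is "side" or "top" or "wrist"; returns the picture (480x640x3 uint8, red, green, blue); there is no depth.
- arm.calibration(name): a dict with "intrinsics" (3x3 intrinsics, pixels), "T" (4x4, takes a point from camera to world coordinates); the wrist camera has in their place "mount" (4x4, takes a point from camera to tool coordinates, whose origin is the TCP and whose axes are the flange's). Camera axes: x right, y up, looking along -z (the intrinsics and any distortion apply to the point x, -y, -z); pixel columns grow to the right and rows downward; lengths in m; the calibration is good to about 2 mm. The wrist camera is an equidistant fisheye: a pixel r from the principal point sees the ray r / f radians off the axis. A picture is of the moment at which its call begins: read the wrist's pose just before it. calibration takes no time and is no camera call.
- arm.job_done(): hands the job in, once; it reports no verdict.
Trained networks look in the newest picture that a camera, given by its name, has taken for a name from the list of things; names that differ only in an ending like _2 or _b are one class to them, and where a whole thing is asked for, a point or a joint stands for the part that bears it (a point fixed in the world has none). Each returns a list of dicts, best first, with "score" (0 to 1); they miss things now and then, are a little off and sometimes report something else, mostly with a low value. They report only what shows in the picture. A call takes as long as a camera call.
- arm.spot_in(thing, camera): "xy" ([column, row] in pixels, amid what is visible of it).
- arm.masks_of(thing, camera): "pixels" (480x640 bool, what is visible of it) and "xy" ([column, row] in pixels, amid what is visible of it).
- arm.spot_point(thing, camera): "xy" ([column, row] in pixels: a listed point, or the origin of a listed thing).
The state is a dict: "t": time; "q": joint angles; "qd": joint speeds; "joint_efforts": joint torques, N m; "eef_pos": TCP position; "ee_rot": TCP orientation; "force": force on the tool from outside, world axes, zero at the start; "moment": the same for the moment, N m; "width": finger opening in m.
Only numpy, scipy, OpenCV 4.12 (cv2) and the standard library are available. Lean on these libraries where they do the work, as an engineer would, in place of code of your own. Each camera call takes 0.05 s, during which the arm holds its last target. There are 200 camera calls.

## Working session

There is one attempt and no reset: what is moved stays moved. The work goes in short steps, Python scripts to look and compute and a tool call to move; the robot and the scene stay as the last step left them, time stands still between calls to the robot, and variables do not carry over. Pictures are saved under pics/ and viewed, about 8 in all and at most 12, crops included, and the job is handed in when it is done.

Besides the shell and the picture viewer there is one more tool, called after "Request:" as name(argument=value, ...) on one line, values as JSON. move_arm: Moves the arm, as the interface text tells. Its arguments: {"type":"object","properties":{"deltas":{"type":"array","items":{"type":"array","items":{"type":"number"}}},"claw":{"type":"number"},"squeeze":{"type":"number"}},"required":["deltas"]}

```bash
ls; mkdir -p pics; cat > h.py <<'E'
import numpy as np, cv2
from scipy.spatial.transform import Rotation as R
from station import arm
def ray(cam,uv,st=None):
    c=arm.calibration(cam); 
    K=np.array(c["intrinsics"]); x=(uv[0]-K[0,2])/K[0,0]; y=(uv[1]-K[1,2])/K[1,1]
    if "T" in c:
        T=np.array(c["T"]); d=np.array([x,-y,-1.])
    else:
        r=np.hypot(x,y); s=np.sin(r)/r if r>1e-9 else 1.
        d=np.array([x*s,-y*s,-np.cos(r)])
        st=st or arm.get_state()
        W=np.eye(4); W[:3,:3]=R.from_euler('xyz',st["ee_rot"]).as_matrix(); W[:3,3]=st["eef_pos"]
        T=W@np.array(c["mount"])
    return T[:3,3],T[:3,:3]@(d/np.linalg.norm(d))
def at_z(cam,uv,z,st=None):
    o,d=ray(cam,uv,st); return o+d*(z-o[2])/d[2]
def save(cam,name):
    im=arm.grab_frame(cam); cv2.imwrite(f"pics/{name}.png",cv2.cvtColor(im,cv2.COLOR_RGB2BGR)); return im
E
python3 - <<'E'
from h import *
np.set_printoptions(precision=4,suppress=True)
print(arm.tcp_to_grasp, arm.get_state())
for c in("top","side","wrist"):
    k=arm.calibration(c);print(c,{a:(np.array(b) if not isinstance(b,str) else b) for a,b in k.items()})
Z=dict(handle_grip=.088,jaw_index=.037,pointer_tip=.039,knob_grip=.057,tall_clip=.028,short_clip=.028,cradle=0,kiln_prop=.02)
for c in("top","side"):
    save(c,c+"0")
    for t,z in Z.items():
        r=arm.spot_point(t,c)
        for q in r[:2]: print(c,t,round(q["score"],2),np.array(q["xy"]),at_z(c,q["xy"],z))
E
```

```text
pics
0.1593 {'t': 0.0, 'q': array([ 1.5041,  0.3594,  0.011 , -0.0004, -1.2241, -0.2881]), 'qd': array([ 0.0006, -0.    , -0.0004,  0.0004, -0.0004,  0.0004]), 'joint_efforts': array([  0.0016, -58.2719,  29.3042,   6.9973,   0.007 ,  -0.0001]), 'eef_pos': array([0.2344, 0.6328, 0.4037]), 'ee_rot': array([ 3.1399, -0.0002, -0.3549]), 'force': array([0.3025, 0.6035, 0.4075]), 'moment': array([ 0.0096, -0.0178, -0.0265]), 'width': 0.08768653672573783}
top {'intrinsics': array([[444.6015,   0.    , 320.0116],
       [  0.    , 444.6015, 239.6939],
       [  0.    ,   0.    ,   1.    ]]), 'T': array([[-0.0173,  0.9829, -0.1833,  0.4717],
       [-0.9998, -0.0166,  0.0056,  0.0303],
       [ 0.0024,  0.1834,  0.983 ,  0.7491],
       [ 0.    ,  0.    ,  0.    ,  1.    ]])}
side {'intrinsics': array([[433.3   ,   0.    , 321.4972],
       [  0.    , 433.3   , 241.5686],
       [  0.    ,   0.    ,   1.    ]]), 'T': array([[ 0.8561,  0.3994, -0.328 ,  0.3221],
       [-0.5167,  0.6736, -0.5285, -0.3948],
       [ 0.0099,  0.6219,  0.783 ,  0.7005],
       [ 0.    ,  0.    ,  0.    ,  1.    
[... 802 characters left out ...]
 ]
top kiln_prop 0.64 [329.3 170.3] [0.7287 0.0081 0.02  ]
side handle_grip 0.68 [360.8 274.1] [ 0.5997 -0.0762  0.088 ]
side jaw_index 0.7 [364.8 248.8] [ 0.6628 -0.0049  0.037 ]
side pointer_tip 0.37 [312.7 240.2] [0.5862 0.0634 0.039 ]
side pointer_tip 0.24 [299.1 222.2] [0.5861 0.1176 0.039 ]
side knob_grip 0.67 [310.7 239.7] [0.5764 0.0539 0.057 ]
side knob_grip 0.6 [312.8 309.1] [ 0.5039 -0.0775  0.057 ]
side tall_clip 0.68 [363.6 282.9] [ 0.6203 -0.0638  0.028 ]
side short_clip 0.52 [252.2 204.9] [0.5287 0.2191 0.028 ]
side short_clip 0.49 [383.7 238.1] [0.7153 0.0033 0.028 ]
side cradle 0.74 [316.9 258. ] [0.5859 0.0467 0.    ]
side kiln_prop 0.97 [385.8 238.5] [0.7231 0.005  0.02  ]
```

```bash
python3 - <<'E'
import cv2
a=cv2.imread("pics/top0.png")[150:330,260:430]
b=cv2.imread("pics/side0.png")[180:340,260:430]
a=cv2.resize(a,None,fx=2.35*1,fy=2.35,interpolation=3);b=cv2.resize(b,None,fx=2.35,fy=2.35,interpolation=3)
b=cv2.copyMakeBorder(b,0,a.shape[0]-b.shape[0],0,0,0)
cv2.imwrite("pics/c0.png",cv2.hconcat([a,b]));cv2.imwrite("pics/top_side.png",cv2.resize(cv2.hconcat([cv2.imread("pics/top0.png"),cv2.imread("pics/side0.png")]),(800,300)))
E
```

```text
(no output)
```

View pics/c0.png

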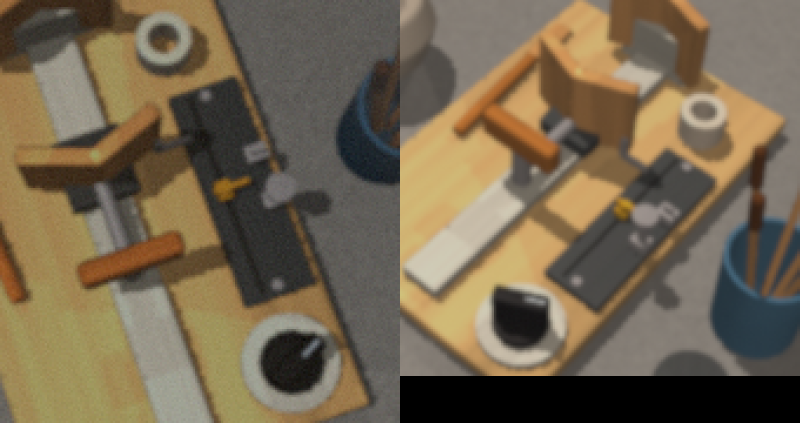

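View pics/top_side.png

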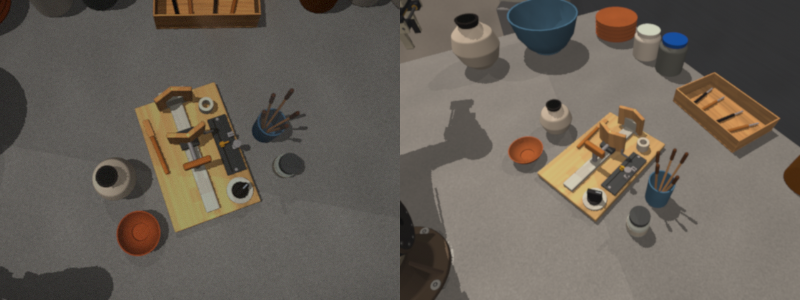

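The top and side crops show the pointer (top crop 232,187) between the short clip (255,152, far side) and the tall disc clip (281,188, near side). The knob bar's silver mark is near (315,345). So the pointer has to go to -x, which is clockwise. The overview shows the brush pot and jar to the right of the plate, clear of the knob. I'll move overhead with the wrist camera.

Request:
move_arm(deltas=[[15,-32.5,0,0,0,-1.5],[15,-32.5,0,0,0,-1.5],[15,-32.5,0,0,0,-1.5],[15,-32.5,0,0,0,-1.5],[15,-32.5,0,0,0,-1.5]], claw=130, squeeze=40)

```text
t: 1.32
eef_pos: [0.3099, 0.4689, 0.4047]
ee_rot: [-3.141, -0.0, -0.487]
force: [0.7, -0.4, -0.1]
width: 0.06
```

Request:
move_arm(deltas=[[15,-32.5,0,0,0,-1.5],[15,-32.5,0,0,0,-1.5],[15,-32.5,0,0,0,-1.5],[15,-32.5,0,0,0,-1.5],[15,-32.5,0,0,0,-1.5]])

```text
t: 1.73
eef_pos: [0.3848, 0.3062, 0.405]
ee_rot: [-3.141, 0.0, -0.618]
force: [0.5, 0.6, 0.1]
width: 0.0426
```

Request:
move_arm(deltas=[[15,-32.5,0,0,0,-1.5],[15,-32.5,0,0,0,-1.5],[15,-32.5,0,0,0,-1.5],[15,-32.5,0,0,0,-1.5],[15,-32.5,0,0,0,-1.5]])

```text
t: 2.15
eef_pos: [0.4598, 0.1437, 0.4051]
ee_rot: [-3.141, -0.0, -0.748]
force: [0.8, -0.8, -0.2]
width: 0.0431
```

Request:
move_arm(deltas=[[15,-32.5,0,0,0,-1.5],[15,-32.5,0,0,0,-1.5],[15,-32.5,0,0,0,-1.5],[15,-32.5,0,0,0,-1.5],[0,0,0,0,0,0]])

```text
t: 2.57
eef_pos: [0.521, 0.0112, 0.4045]
ee_rot: [3.141, -0.001, -0.858]
force: [0.9, 0.8, 0.7]
width: 0.043
```

```bash
python3 - <<'E'
from h import *
np.set_printoptions(precision=4,suppress=True)
st=arm.get_state(); print(st["t"],st["eef_pos"],st["ee_rot"],st["width"])
save("wrist","w1")
Z=dict(handle_grip=.088,jaw_index=.037,pointer_tip=.039,knob_grip=.057,tall_clip=.028,short_clip=.028,cradle=0,kiln_prop=.02)
for t,z in Z.items():
    for q in arm.spot_point(t,"wrist")[:2]: print(t,round(q["score"],2),np.array(q["xy"]),at_z("wrist",q["xy"],z,st))
im=cv2.imread("pics/w1.png"); cv2.imwrite("pics/w1b.png",cv2.resize(im,(800,600),interpolation=3))
E
```

```text
2.5667 [0.521  0.0112 0.4045] [ 3.1408 -0.0008 -0.8577] 0.04299888863085676
handle_grip 0.59 [255.6 223.6] [0.5631 0.0344 0.088 ]
jaw_index 0.82 [217.5 111.6] [ 0.6594 -0.0117  0.037 ]
jaw_index 0.57 [296.6  96.8] [ 0.6104 -0.069   0.037 ]
pointer_tip 0.67 [268.4  98.2] [ 0.6292 -0.0513  0.039 ]
knob_grip 0.82 [394.9 169.5] [ 0.5006 -0.0765  0.057 ]
tall_clip 0.8 [296.2  99.9] [ 0.6098 -0.0671  0.028 ]
tall_clip 0.61 [217.6 112.7] [ 0.661  -0.0101  0.028 ]
short_clip 0.76 [258.8  80.9] [ 0.6496 -0.0587  0.028 ]
cradle 0.88 [242.8 192.8] [0.5933 0.0405 0.    ]
kiln_prop 0.79 [166.3  88. ] [0.7245 0.0038 0.02  ]
kiln_prop 0.71 [190.7 258.1] [0.5929 0.1272 0.02  ]
```

View pics/w1b.png

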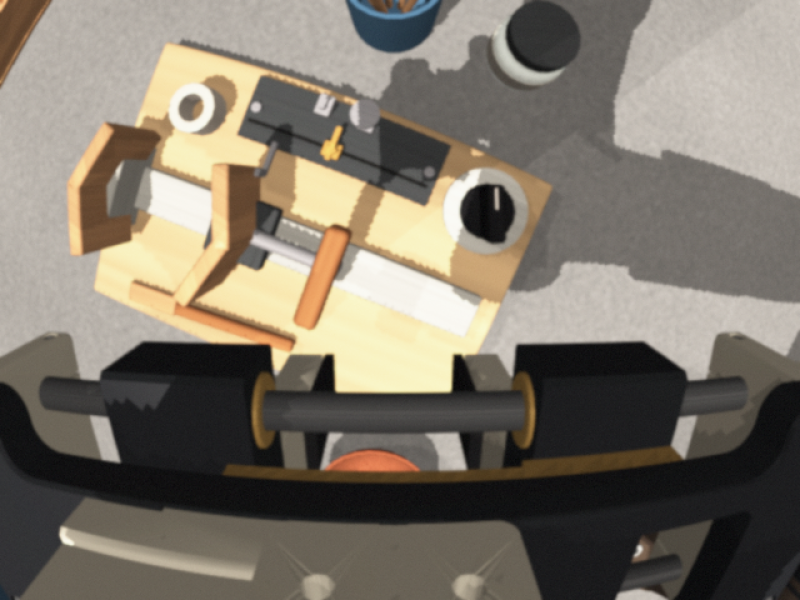

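The wrist view shows the knob at (489,212), with its mark pointing up the image along tool x, so the bar is about aligned with the gripper. The tall disc is at (364,115), the pointer at (332,145) and the short clip at (325,103), all in scaled pixels. Next I'll get the cradle yaw and bar angle.

```bash
python3 - <<'E'
from h import *
np.set_printoptions(precision=4,suppress=True)
st=arm.get_state()
P=lambda u,v,z: at_z("wrist",(u*.8,v*.8),z,st)
c=[P(168,43,.02),P(551,185,.02),P(95,290,.02)]; print(c)
for a,b in((1,0),(0,2)):
    d=c[b]-c[a]; print(np.degrees(np.arctan2(d[1],d[0])),np.linalg.norm(d))
m=arm.masks_of("cradle","top")
# rail edge line
a,b=P(438,203,.028),P(238,136,.028);d=b-a;print("rail",np.degrees(np.arctan2(d[1],d[0])),np.linalg.norm(d))
k=c[0]; 
a,b=P(496,208,.064),P(497,187,.064);d=b-a;print("mark",a,b,np.degrees(np.arctan2(d[1],d[0])))
yaw=np.radians(20)
for n,p in dict(disc=P(364,115,.072),short=P(325,97,.046),ptr_near=P(331,153,.039),ptr_out=P(337,128,.039),kn=P(489,212,.06)).items(): print(n,p)
E
```

```text
[array([ 0.7962, -0.0119,  0.02  ]), array([ 0.4721, -0.1241,  0.02  ]), array([0.7209, 0.2077, 0.02  ])]
19.099044921246264 0.3429982823839999
108.94156404042461 0.23219141031470175
rail 21.394643634187297 0.16545172996318394
mark [ 0.5017 -0.0735  0.064 ] [ 0.5112 -0.0848  0.064 ] -50.15864379934908
disc [ 0.6112 -0.0604  0.072 ]
short [ 0.6457 -0.0545  0.046 ]
ptr_near [ 0.6157 -0.0256  0.039 ]
ptr_out [ 0.6247 -0.0426  0.039 ]
kn [ 0.5027 -0.0684  0.06  ]
```

Request:
move_arm(deltas=[[-4,-17,-17,0,0,0],[-4,-17,-17,0,0,0],[-4,-17,-17,0,0,0],[-4,-17,-17,0,0,0],[-4,-16,-17,0,0,0]])

```text
t: 3.48
eef_pos: [0.4992, -0.0688, 0.3191]
ee_rot: [-3.141, -0.0, -0.851]
force: [-0.1, 0.2, -0.3]
width: 0.0429
```

Request:
move_arm(deltas=[[0,0,0,0,0,0],[0,0,0,0,0,0],[0,0,0,0,0,0],[0,0,0,0,0,0],[0,0,0,0,0,0]])

```text
t: 3.9
eef_pos: [0.5, -0.0678, 0.3206]
ee_rot: [-3.14, -0.001, -0.851]
force: [-0.9, -0.7, 0.2]
width: 0.0428
```

```bash
python3 - <<'E'
from h import *
np.set_printoptions(precision=4,suppress=True)
st=arm.get_state(); print(st["t"],st["eef_pos"],st["ee_rot"],st["width"])
save("wrist","w2")
Z=dict(handle_grip=.088,jaw_index=.037,pointer_tip=.039,knob_grip=.057,tall_clip=.028,short_clip=.028)
for t,z in Z.items():
    for q in arm.spot_point(t,"wrist")[:2]: print(t,round(q["score"],2),np.array(q["xy"]),at_z("wrist",q["xy"],z,st))
im=cv2.imread("pics/w2.png"); cv2.imwrite("pics/w2b.png",cv2.resize(im,(800,600),interpolation=3))
E
```

```text
3.9 [ 0.5    -0.0678  0.3206] [-3.1401 -0.0009 -0.8511] 0.042820941582669976
jaw_index 0.77 [112.7 172. ] [ 0.6574 -0.0091  0.037 ]
pointer_tip 0.64 [168.8 153.9] [ 0.6262 -0.0506  0.039 ]
knob_grip 0.75 [324.5 243.5] [ 0.4992 -0.0779  0.057 ]
tall_clip 0.89 [200.8 149.5] [ 0.611  -0.0663  0.028 ]
short_clip 0.67 [157.8 128.7] [ 0.6495 -0.057   0.028 ]
```

View pics/w2b.png

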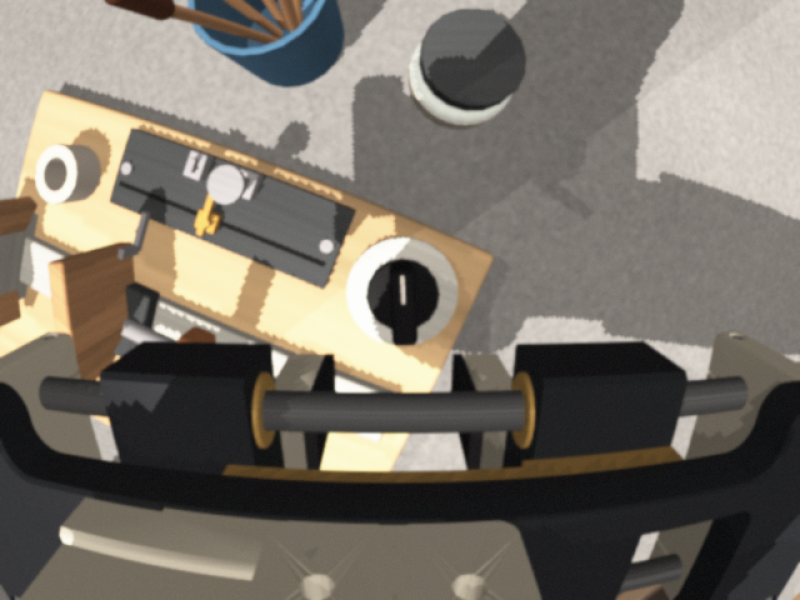

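The close view shows the bar upright in the image at column 404 scaled, so it is parallel to the pads. It sits about 6–7 mm to tool +y and 7 mm to tool +x. Now descending onto the knob.

Request:
move_arm(deltas=[[0,-4,-13,0,0,0],[0,-4,-13,0,0,0],[-0.5,-1,-13,0,0,0],[0,0,-13,0,0,0],[0,0,-13,0,0,0]])

```text
t: 4.67
eef_pos: [0.499, -0.0777, 0.2541]
ee_rot: [-3.141, -0.0, -0.852]
force: [0.1, 0.1, -0.9]
width: 0.0429
```

Request:
move_arm(deltas=[[0,0,-10,0,0,0],[0,0,-10,0,0,0],[0,0,-10,0,0,0],[0,0,-8,0,0,0],[0,0,0,0,0,0]])

```text
t: 5.08
eef_pos: [0.4985, -0.0777, 0.215]
ee_rot: [3.139, 0.001, -0.853]
force: [0.1, -0.2, -0.4]
width: 0.0432
```

Request:
move_arm(deltas=[[0,0,0,0,0,0],[0,0,0,0,0,0],[0,0,0,0,0,0],[0,0,0,0,0,0],[0,0,0,0,0,0]], claw=255, squeeze=20)

```text
t: 5.5
eef_pos: [0.4998, -0.0773, 0.2173]
ee_rot: [-3.139, -0.001, -0.852]
force: [7.7, 4.8, -7.3]
width: 0.0153
```

Request:
move_arm(deltas=[[0,0,0,0,0,0],[0,0,0,0,0,0],[0,0,0,0,0,0],[0,0,0,0,0,0],[0,0,0,0,0,0]])

```text
t: 5.92
eef_pos: [0.5003, -0.0769, 0.2173]
ee_rot: [-3.138, -0.002, -0.852]
force: [3.2, 4.4, -2.5]
width: 0.0138
```

Request:
move_arm(deltas=[[0,0,0,0,0,-5],[0,0,0,0,0,-6],[0,0,0,0,0,-6],[0,0,0,0,0,-6],[0,0,0,0,0,-6]])

```text
t: 6.33
eef_pos: [0.4996, -0.0773, 0.2173]
ee_rot: [-3.14, 0.0, -1.363]
force: [0.2, 1.6, 3.1]
width: 0.0141
```

Request:
move_arm(deltas=[[0,0,0,0,0,-6],[0,0,0,0,0,-6],[0,0,0,0,0,-6],[0,0,0,0,0,-6],[0,0,0,0,0,-6]])

```text
t: 6.75
eef_pos: [0.4987, -0.0772, 0.2172]
ee_rot: [3.141, 0.0, -1.887]
force: [-3.5, 4.9, 7.6]
width: 0.0136
```

Request:
move_arm(deltas=[[0,0,0,0,0,-6],[0,0,0,0,0,-6],[0,0,0,0,0,-4],[0,0,0,0,0,0],[0,0,0,0,0,0]])

```text
t: 7.17
eef_pos: [0.4983, -0.077, 0.2172]
ee_rot: [3.14, 0.0, -2.162]
force: [-5.7, 7.7, 8.1]
width: 0.0138
```

```bash
python3 - <<'E'
from h import *
np.set_printoptions(precision=4,suppress=True)
st=arm.get_state(); print(st["t"],st["eef_pos"],st["ee_rot"],st["width"])
for c in("top","side","wrist"):
    save(c,c+"3")
    for t,z in dict(pointer_tip=.039,tall_clip=.028).items():
        for q in arm.spot_point(t,c)[:2]:
            p=at_z(c,q["xy"],z,st); print(c,t,round(q["score"],2),np.array(q["xy"]),p,"along",p[:2]@[.944,.331])
a=cv2.imread("pics/top3.png")[180:270,320:410];b=cv2.imread("pics/side3.png")[230:320,320:410]
w=cv2.imread("pics/wrist3.png")
f=lambda x:cv2.resize(x,(400,400),interpolation=3)
cv2.imwrite("pics/c3.png",cv2.vconcat([cv2.hconcat([cv2.resize(a,(300,300)),cv2.resize(b,(300,300))]),cv2.resize(w,(600,300))[:300]]) )
E
```

```text
7.1667 [ 0.4983 -0.077   0.2172] [ 3.1405  0.0003 -2.1619] 0.013775024584431111
top pointer_tip 0.66 [367.  231.9] [ 0.6158 -0.0505  0.039 ] along 0.564569903452777
top tall_clip 0.54 [370.8 233.2] [ 0.6157 -0.058   0.028 ] along 0.562035527429669
side pointer_tip 0.73 [207.1 249.9] [0.4003 0.146  0.039 ] along 0.4262268738979288
```

View pics/c3.png

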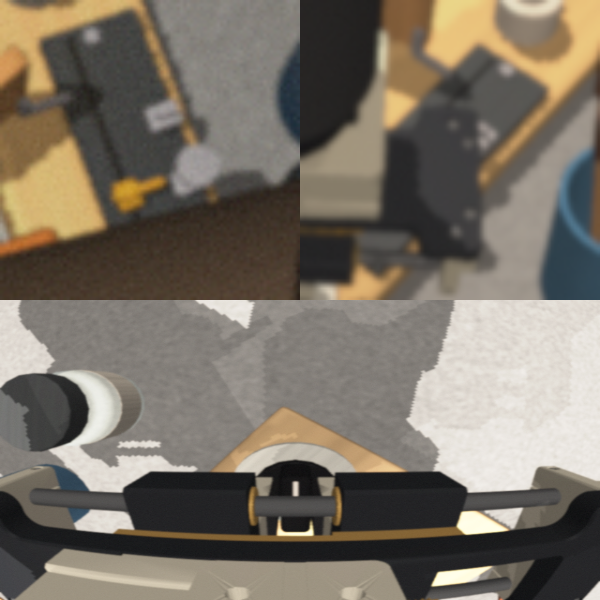

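The pointer has moved close to the disc in the top crop: pointer tip (165,183), disc centre (197,170). The wrist view is blocked by the gripper, and the rail is partly hidden from the side camera. I'll compute the remaining offset.

```bash
cat >> h.py <<'E'
def pointer_disc(cam,im,box,st=None,yaw=19.3):
    u0,v0,u1,v1=box; c=im[v0:v1,u0:u1]; hsv=cv2.cvtColor(c,cv2.COLOR_RGB2HSV)
    e=np.array([np.cos(np.radians(yaw)),np.sin(np.radians(yaw))]); n=np.array([-e[1],e[0]])
    m=((hsv[...,0]>18)&(hsv[...,0]<28)&(hsv[...,1]>190)&(hsv[...,2]>110))
    return m,e,n
E
python3 - <<'E'
from h import *
np.set_printoptions(precision=4,suppress=True)
st=arm.get_state()
e=np.array([.9438,.3305]);n=np.array([-.3305,.9438])
def show(nm,p): print(nm,p,"along %.4f across %.4f"%(p[:2]@e,p[:2]@n))
for k,f,pts in(("before","top0",None),("now","top3",None)):
    im=cv2.cvtColor(cv2.imread(f"pics/{f}.png"),cv2.COLOR_BGR2RGB)
    hsv=cv2.cvtColor(im,cv2.COLOR_RGB2HSV)
    s=np.zeros(im.shape[:2],bool); s[212:245,345:378]=1
    m=s&(hsv[...,0]>17)&(hsv[...,0]<30)&(hsv[...,1]>150)&(hsv[...,2]>90)
    v,u=np.nonzero(m); print(k,m.sum(),u.mean(),v.mean(),u.max()); show("  ptr centroid",at_z("top",(u.mean(),v.mean()),.039))
    t=u>u.max()-5; show("  ptr tip",at_z("top",(u[t].mean(),v[t].mean()),.039))
    s[:]=0; s[220:242,372:388]=1
    m=s&(im.min(2)>125); v,u=np.nonzero(m); print(m.sum(),u.mean(),v.mean())
    show("  disc",at_z("top",(u.mean(),v.mean()),.072))
im=cv2.cvtColor(cv2.imread("pics/w2.png"),cv2.COLOR_BGR2RGB)
print("w2 (before) by hand")
import copy
W=dict(st); W["eef_pos"]=[.5,-.0678,.3206]; W["ee_rot"]=[-3.1401,-.0009,-.8511]
for nm,u,v,z in(("disc",226,185,.0725),("ptrout",213,198,.039),("ptrin",205,230,.039),("short",196,166,.040)): show(nm,at_z("wrist",(u*.8,v*.8),z,W))
E
```

```text
before 72 355.9861111111111 229.61111111111111 365
  ptr centroid [ 0.6199 -0.0327  0.039 ] along 0.5742 across -0.2357
  ptr tip [ 0.6242 -0.0436  0.039 ] along 0.5748 across -0.2474
0 nan nan
  disc [nan nan nan] along nan across nan
now 90 359.5 237.36666666666667 369
  ptr centroid [ 0.6069 -0.038   0.039 ] along 0.5602 across -0.2364
  ptr tip [ 0.6117 -0.0497  0.039 ] along 0.5609 across -0.2491
173 379.35260115606934 229.13294797687863
  disc [ 0.6131 -0.0661  0.072 ] along 0.5568 across -0.2651
w2 (before) by hand
disc [ 0.6128 -0.0666  0.0725] along 0.5564 across -0.2654
ptrout [ 0.6242 -0.0476  0.039 ] along 0.5734 across -0.2512
ptrin [ 0.6166 -0.0294  0.039 ] along 0.5722 across -0.2315
short [ 0.6448 -0.0558  0.04  ] along 0.5901 across -0.2658<stdin>:14: RuntimeWarning: Mean of empty slice.
  ret = ret.dtype.type(ret / rcount)
<stdin>:15: RuntimeWarning: Mean of empty slice.
```

Request:
move_arm(deltas=[[0,0,0,0,0,-5],[0,0,0,0,0,-6],[0,0,0,0,0,-6],[0,0,0,0,0,-4],[0,0,0,0,0,0]])

```text
t: 8.03
eef_pos: [0.4979, -0.0766, 0.2172]
ee_rot: [3.139, -0.0, -2.533]
force: [-8.8, 11.6, 12.2]
width: 0.0137
```

Request:
move_arm(deltas=[[0,0,0,0,0,0],[0,0,0,0,0,0],[0,0,0,0,0,0],[0,0,0,0,0,0],[0,0,0,0,0,0]], claw=130)

```text
t: 8.45
eef_pos: [0.4991, -0.0777, 0.2166]
ee_rot: [-3.142, 0.0, -2.528]
force: [0.6, -0.5, -0.5]
width: 0.0402
```

Request:
move_arm(deltas=[[0,0,20,0,0,0],[0,0,20,0,0,0],[0,0,20,0,0,0],[0,0,20,0,0,0],[0,0,10,0,0,0]])

```text
t: 8.87
eef_pos: [0.4996, -0.0777, 0.3089]
ee_rot: [-3.14, 0.002, -2.528]
force: [0.7, 0.5, 1.3]
width: 0.0432
```

Request:
move_arm(deltas=[[0,0,10,0,0,6.5],[8,9,0,0,0,6.5],[8,9,0,0,0,6.5],[8,9,0,0,0,6.5],[8,9,0,0,0,6.5]])

```text
t: 9.28
eef_pos: [0.5312, -0.0414, 0.3163]
ee_rot: [3.141, -0.0, -1.955]
force: [0.3, 0.3, 0.9]
width: 0.0431
```

Request:
move_arm(deltas=[[8,9,0,0,0,6.5],[8,9,0,0,0,6.5],[8,9,0,0,0,6.5],[8,9,0,0,0,6.5],[8,9,0,0,0,6.5]])

```text
t: 9.7
eef_pos: [0.5713, 0.0038, 0.316]
ee_rot: [3.141, -0.0, -1.388]
force: [1.2, -0.4, -0.5]
width: 0.0426
```

Request:
move_arm(deltas=[[8,9,0,0,0,6.5],[2,9,0,0,0,2.7],[0,2,0,0,0,0],[0,0,0,0,0,0],[0,0,0,0,0,0]])

```text
t: 10.12
eef_pos: [0.5807, 0.0232, 0.3162]
ee_rot: [3.141, 0.0, -1.235]
force: [-0.1, -0.3, -1.1]
width: 0.043
```

```bash
python3 - <<'E'
from h import *
np.set_printoptions(precision=4,suppress=True)
st=arm.get_state(); print(st["t"],st["eef_pos"],st["ee_rot"],st["width"])
e=np.array([.9438,.3305]);n=np.array([-.3305,.9438])
save("wrist","w4")
Z=dict(handle_grip=.088,jaw_index=.037,pointer_tip=.039,knob_grip=.057,tall_clip=.028,short_clip=.028)
for t,z in Z.items():
    for q in arm.spot_point(t,"wrist")[:1]: p=at_z("wrist",q["xy"],z,st); print(t,round(q["score"],2),np.array(q["xy"]),p,p[:2]@e,p[:2]@n)
im=cv2.imread("pics/w4.png"); cv2.imwrite("pics/w4b.png",cv2.resize(im,(800,600),interpolation=3))
E
```

```text
10.1167 [0.5807 0.0232 0.3162] [ 3.1408  0.0001 -1.2345] 0.04295630215209582
handle_grip 0.61 [329.4 291.2] [0.5673 0.0327 0.088 ] 0.5462039500221773 -0.15659654948930546
jaw_index 0.63 [225.3 168.2] [ 0.6585 -0.0108  0.037 ] 0.6179180581011592 -0.22787329760623304
pointer_tip 0.71 [309.3 126.7] [ 0.6117 -0.0566  0.039 ] 0.5585654697297315 -0.25560617518415585
knob_grip 0.66 [474.7 158.5] [ 0.4999 -0.0769  0.057 ] 0.4463855903593781 -0.23777279026561937
tall_clip 0.83 [314.3 114.2] [ 0.6116 -0.0669  0.028 ] 0.5551405227362878 -0.2652828397366575
short_clip 0.88 [264.4 110.5] [ 0.6463 -0.0582  0.028 ] 0.5906793639783647 -0.2685618894157959
```

View pics/w4b.png

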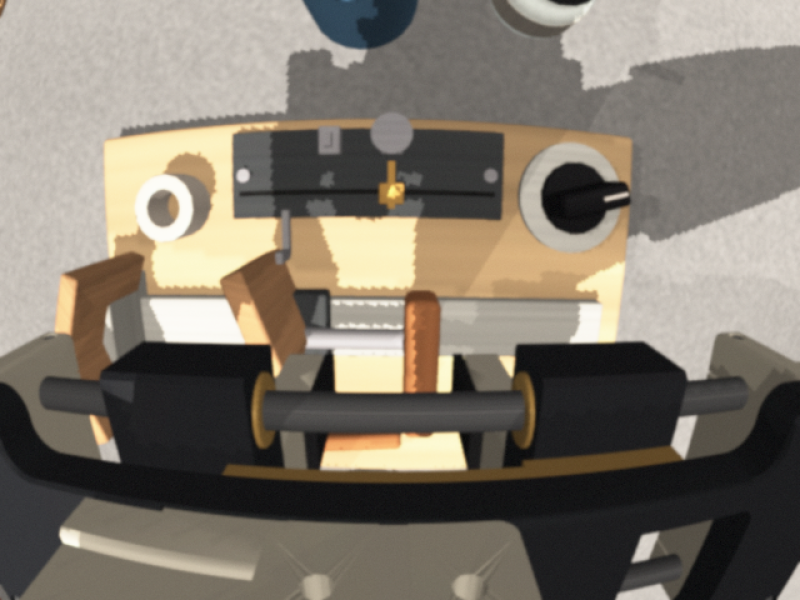

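The overhead view has the pointer blade at column about 391 and the disc at about 391.5, in line. The slot lies level in the image, so the yaw is right. I'll check this to sub-pixel and get the handle and index positions.

```bash
python3 - <<'E'
from h import *
np.set_printoptions(precision=4,suppress=True)
st=arm.get_state()
im=cv2.cvtColor(cv2.imread("pics/w4.png"),cv2.COLOR_BGR2RGB).astype(int)
def show(nm,u,v,z,e):
    p=at_z("wrist",(u,v),z,st); print("  ",nm,round(u,2),round(v,2),p,"al %.4f ac %.4f"%(p[:2]@e,p[:2]@[-e[1],e[0]]))
def sub(m,box):
    s=np.zeros(m.shape,bool);s[box[1]:box[3],box[0]:box[2]]=1; v,u=np.nonzero(m&s); return u,v
yel=(im[...,0]-im[...,2]>50)
u,v=sub(yel,(303,128,325,145)); bl=(u.mean(),v.mean(),len(u))
u,v=sub(yel,(298,145,328,168)); bo=(u.mean(),v.mean(),len(u))
g=(im.min(2)>95)&(im.max(2)-im.min(2)<30)
u,v=sub(g,(296,92,332,104)); print((u.min(),u.max()))
# disc: min enclosing from gray patch vs dark rail, rows 90-124
for r in range(94,124,4): print(r,im[r,292:334].mean(1).astype(int))
# slot line
d=im.mean(2)
S=[(c,150+np.average(np.arange(10),weights=np.clip(60-d[150:160,c],0,None)+1e-6)) for c in list(range(200,290,6))+list(range(335,390,6))]
P=np.array([at_z("wrist",s,.03,st)[:2] for s in S]); vx,vy,_,_=cv2.fitLine(P.astype(np.float32),cv2.DIST_L1,0,1e-6,1e-6).ravel()
yaw=np.arctan2(vy,vx); yaw=yaw if abs(yaw)<1.57 else yaw-np.sign(yaw)*np.pi; print("slot yaw",np.degrees(yaw))
e=np.array([np.cos(yaw),np.sin(yaw)])
show("blade",*bl[:2],.039,e);show("boss",*bo[:2],.039,e);print(bl,bo)
for uu in (312.5,313,313.5): show("disc",uu,107,.0725,e)
show("handle top far",422*.8,297*.8,.101,e);show("handle near",421*.8,430*.8,.101,e)
show("idx tip",286*.8,213*.8,.037,e)
E
```

```text
(np.int64(296), np.int64(331))
94 [110 109 112 112 114 111 111 113 113 118 128 133 136 136 136 140 139 139
 138 139 138 139 138 141 138 140 141 140 139 137 136 137 132 123 115 111
 107 107 106 107 108 106]
98 [137 138 136 139 138 138 137 137 133 133 134 135 136 136 134 134 133 134
 133 136 134 135 136 135 133 131 136 133 134 134 133 135 134 135 135 131
 126 126 120 123 122 122]
102 [102 105 106 107 114 126 135 137 140 139 138 136 138 136 138 135 136 138
 138 136 136 138 138 137 139 137 138 138 137 135 138 136 137 135 137 139
 136 130 117 109 106 106]
106 [ 52  56  56  71  95 121 131 136 134 136 134 136 135 135 133 132 137 135
 135 136 135 138 135 135 135 136 135 135 135 135 137 135 138 138 138 136
 135 123  96  66  57  55]
110 [ 51  53  53  59  82 113 133 142 140 140 137 141 140 142 139 140 142 142
 140 142 141 141 140 142 140 140 143 141 137 142 141 141 141 141 140 138
 136 115  84  62  55  53]
114 [ 54  52  53  54  58  75  98 119 131 136 137 138 137 135 137 136 137 138
 136 135 139 137 139 136 139 137 139 137 138 139 137 139 140 136 132 116
  88  64  57  56  53  55]
118 [ 57  54  5
[... 343 characters left out ...]
aw 18.784786
   blade 312.7 136.36 [ 0.6079 -0.051   0.039 ] al 0.5591 ac -0.2440
   boss 312.77 154.45 [ 0.6037 -0.0392  0.039 ] al 0.5589 ac -0.2315
(np.float64(312.7019230769231), np.float64(136.35576923076923), 104) (np.float64(312.76984126984127), np.float64(154.44973544973544), 378)
   disc 312.5 107 [ 0.6134 -0.0668  0.0725] al 0.5593 ac -0.2608
   disc 313 107 [ 0.6132 -0.0669  0.0725] al 0.5590 ac -0.2608
   disc 313.5 107 [ 0.6129 -0.067   0.0725] al 0.5587 ac -0.2608
   handle top far 337.6 237.6 [ 0.5764 -0.0026  0.101 ] al 0.5449 ac -0.1881
   handle near 336.8 344.0 [0.5538 0.0592 0.101 ] al 0.5433 ac -0.1223
   idx tip 228.8 170.4 [ 0.6563 -0.0099  0.037 ] al 0.6182 ac -0.2207
```

The pointer is in line with the disc: both at 0.559 along the cradle. The index blade is at about 0.618, so the draw is about 59 mm. The handle centre is about (0.565, 0.031). Going to the handle.

Request:
move_arm(deltas=[[-8,4,0,0,0,0],[-8,4,-8,0,0,0],[0,0,-16,0,0,0],[0,0,-16,0,0,0],[0,0,-14,0,0,0]])

```text
t: 10.88
eef_pos: [0.5642, 0.0316, 0.2622]
ee_rot: [-3.141, 0.0, -1.233]
force: [-0.8, -0.9, 0.1]
width: 0.043
```

Request:
move_arm(deltas=[[0,0,-10,0,0,0],[0,0,-5,0,0,0],[0,0,0,0,0,0],[0,0,0,0,0,0],[0,0,0,0,0,0]])

```text
t: 11.3
eef_pos: [0.5653, 0.0316, 0.2484]
ee_rot: [-3.14, -0.0, -1.233]
force: [-0.1, 0.8, 0.6]
width: 0.0425
```

Request:
move_arm(deltas=[[0,0,0,0,0,0],[0,0,0,0,0,0],[0,0,0,0,0,0],[0,0,0,0,0,0],[0,0,0,0,0,0]], claw=255, squeeze=50)

```text
t: 11.72
eef_pos: [0.5643, 0.0311, 0.2477]
ee_rot: [3.14, 0.0, -1.233]
force: [-0.5, 1.0, 7.5]
width: 0.0159
```

Request:
move_arm(deltas=[[0,0,0,0,0,0],[0,0,0,0,0,0],[0,0,0,0,0,0],[0,0,0,0,0,0],[0,0,0,0,0,0]])

```text
t: 12.13
eef_pos: [0.5644, 0.0311, 0.2477]
ee_rot: [3.14, 0.0, -1.234]
force: [-5.0, 0.1, 4.9]
width: 0.0157
```

Gripped at 15.7 mm. Drawing about 55 mm along the cradle's -x, direction (-0.946, -0.323).

Request:
move_arm(deltas=[[-5.2,-1.8,0,0,0,0],[-5.2,-1.8,0,0,0,0],[-5.2,-1.8,0,0,0,0],[-5.2,-1.8,0,0,0,0],[-5.2,-1.8,0,0,0,0]])

```text
t: 12.55
eef_pos: [0.5402, 0.023, 0.2478]
ee_rot: [-3.137, 0.0, -1.233]
force: [8.7, 1.5, -7.6]
width: 0.0159
```

Request:
move_arm(deltas=[[-5.2,-1.8,0,0,0,0],[-5.2,-1.8,0,0,0,0],[-5.2,-1.8,0,0,0,0],[-5.2,-1.8,0,0,0,0],[-5.2,-1.8,0,0,0,0]])

```text
t: 12.97
eef_pos: [0.5147, 0.0144, 0.2478]
ee_rot: [-3.136, 0.0, -1.232]
force: [9.9, 3.1, -10.8]
width: 0.0158
```

Request:
move_arm(deltas=[[0,0,0,0,0,0],[0,0,0,0,0,0],[0,0,0,0,0,0],[0,0,0,0,0,0],[0,0,0,0,0,0]])

```text
t: 13.38
eef_pos: [0.5149, 0.0144, 0.2478]
ee_rot: [-3.136, 0.0, -1.232]
force: [10.4, 3.7, -10.3]
width: 0.0155
```

```bash
python3 - <<'E'
from h import *
np.set_printoptions(precision=4,suppress=True)
st=arm.get_state(); print(st["t"],st["eef_pos"],st["ee_rot"],st["width"],st["force"])
e=np.array([.9467,.322]);n=np.array([-.322,.9467])
for c in("wrist","top"):
  save(c,c+"5")
  for t,z in dict(jaw_index=.037,pointer_tip=.039).items():
    for q in arm.spot_point(t,c)[:2]: p=at_z(c,q["xy"],z,st); print(c,t,round(q["score"],2),np.array(q["xy"]),p,p[:2]@e,p[:2]@n)
im=cv2.imread("pics/wrist5.png")[60:300,130:450]; cv2.imwrite("pics/w5b.png",cv2.resize(im,(800,600),interpolation=3))
E
```

```text
13.3833 [0.5149 0.0144 0.2478] [-3.1359  0.0002 -1.2324] 0.015533676469450685 [ 10.3846   3.7074 -10.3264]
wrist jaw_index 0.82 [178.5 151. ] [ 0.6075 -0.0288  0.037 ] 0.565824030052711 -0.2228795296537746
wrist pointer_tip 0.77 [191.2  99.5] [ 0.6085 -0.0569  0.039 ] 0.5577384244882139 -0.24979564663503478
```

View pics/w5b.png

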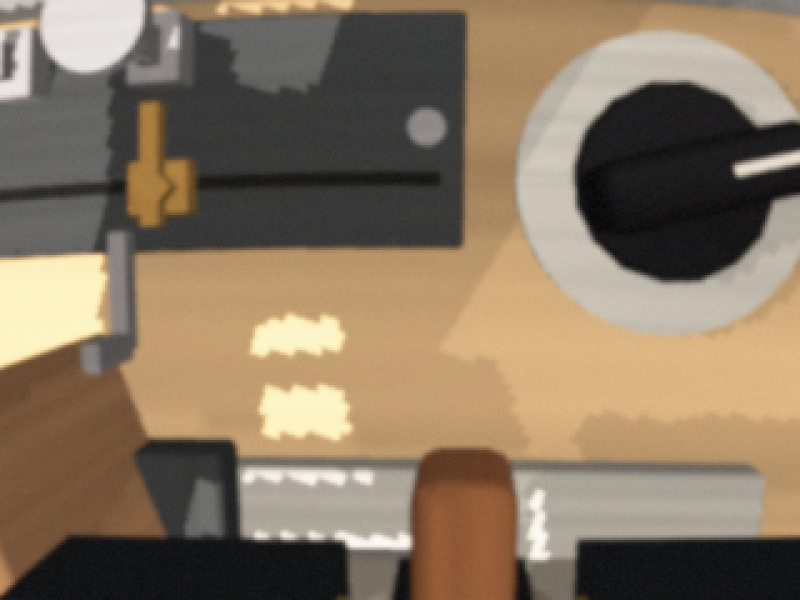

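The wrist crop shows the index blade tip at (118,238) and the pointer blade at (151,110–225). The jaw is still a few mm short of the pointer. I'll quantify it.

```bash
cat > idx.py <<'E'
from h import *
e=np.array([.9467,.322]);n=np.array([-.322,.9467])
def L(st,nm,pts,z):
    for u,v in pts:
        p=at_z("wrist",(130+u/2.5,60+v/2.5),z,st); print(nm,(u,v),"al %.4f ac %.4f"%(p[:2]@e,p[:2]@n))
E
python3 - <<'E'
from idx import *
st=arm.get_state(); print(st["eef_pos"])
L(st,"idx",[(118,238),(118,290),(117,325)],.038)
L(st,"ptr",[(150,110),(151,145),(152,222)],.040)
L(st,"slot",[(5,194),(435,179)],.030)
im=cv2.imread("pics/wrist5.png")
for r in (156,160,164,170,176): print(r,im[r,166:190].tolist()[::1] if r==164 else im[r,166:190].mean(1).astype(int))
E
```

```text
[0.51489888 0.0144492  0.24778198]
idx (118, 238) al 0.5663 ac -0.2207
idx (118, 290) al 0.5667 ac -0.2095
idx (117, 325) al 0.5673 ac -0.2020
ptr (150, 110) al 0.5581 ac -0.2473
ptr (151, 145) al 0.5578 ac -0.2399
ptr (152, 222) al 0.5577 ac -0.2237
slot (5, 194) al 0.5978 ac -0.2323
slot (435, 179) al 0.4994 ac -0.2316
156 [100  94  77  63  58  60  82 110 127 135 134 135 133 119 102  86  78  71
  62  57  52  55  55  53]
160 [101  88  82  78  83  73  87 113 127 132 135 135 132 123 103  87  79  76
  73  76  77  80  82  85]
164 [[188, 239, 252], [188, 238, 252], [188, 238, 252], [184, 236, 252], [169, 226, 247], [134, 184, 222], [115, 152, 183], [120, 141, 162], [129, 135, 147], [133, 134, 141], [127, 129, 135], [131, 133, 139], [129, 130, 136], [120, 119, 126], [101, 104, 109], [87, 90, 94], [81, 86, 94], [86, 102, 120], [97, 128, 157], [103, 142, 177], [105, 148, 182], [106, 149, 184], [107, 149, 184], [104, 147, 183]]
170 [229 228 229 227 225 218 198 162 140 133 135 133 132 126 106  88  85 101
 128 143 149 149 149 149]
176 [232 230 231 226 212 186 162 148 139 133 132 133 130 129 110  94  85  95
 124 145 152 155 152 152]
```

Request:
move_arm(deltas=[[-2.5,-0.9,0,0,0,0],[-2.5,-0.9,0,0,0,0],[-2.5,-0.8,0,0,0,0],[0,0,0,0,0,0],[0,0,0,0,0,0]])

```text
t: 14.1
eef_pos: [0.5074, 0.0119, 0.2478]
ee_rot: [-3.135, 0.0, -1.232]
force: [11.7, 3.8, -11.4]
width: 0.0155
```

```bash
python3 - <<'E'
from idx import *
st=arm.get_state(); print(st["t"],st["eef_pos"],st["ee_rot"],st["width"],st["force"])
save("wrist","wrist6"); save("top","top6")
a=cv2.imread("pics/wrist6.png")[70:200,110:240]; b=cv2.imread("pics/top6.png")[190:270,330:410]
cv2.imwrite("pics/c6.png",cv2.hconcat([cv2.resize(a,(500,500),interpolation=3),cv2.resize(b,(300,500),interpolation=3)]))
im=cv2.imread("pics/wrist6.png")
for r in (100,106,110,114,154,158,162,166,170): print(r,im[r,150:196].astype(int).tolist() if 0 else (im[r,158:192].mean(1).astype(int)))
E
```

```text
14.1 [0.50742407 0.01191799 0.24777807] [-3.13549040e+00  3.20410739e-04 -1.23240162e+00] 0.015506006005983949 [ 11.72486829   3.81749252 -11.38469038]
100 [ 99  98 101  99  99 100  98 100  97 102 100 100  97 101  98  97  90  72
  63  66  63  59  56  52  53  53  55  56  55  56  54  54  56  53]
106 [100 100  99 104 104 102 103 103 104 101  99 103 104 108 113 119 117 119
 120 118 108  91  75  70  62  59  57  53  55  54  57  55  56  55]
110 [101  99  98 100 100  98 100 102 101 101 100 100 105 107 113 117 117 119
 117 117 108  91  76  70  64  58  52  55  54  53  53  56  52  60]
114 [104 105 102 103 103 101 102 102 106 103 103 102 103 109 113 118 116 119
 116 114 107  93  78  69  61  58  58  54  55  56  58  55  57  59]
154 [104 101 104 104 102 102 101 102 100 100  97  85  68  62  78 102 123 131
 131 131 127 118  98  85  81  71  60  56  53  53  55  54  53  55]
158 [100 101 101 100 101 101 102 103 100  97  82  66  54  61  79 110 128 134
 135 136 133 123 101  85  79  74  64  56  55  57  53  54  58  54]
162 [189 192 195 198 201 204 205 206 208 209 210 210 208 197 163 137 134 136
 132 134 133 122 105  87  86  97 118 131 136 136 137 139 139 139]
166 [227 226 226 227 227 226 226 226 227 228 226 224 213 178 148 141 137 135
 134 135 129 121 107  89  87 103 124 141 147 144 144 144 145 146]
170 [228 228 228 229 228 228 229 228 228 227 225 211 179 156 148 141 134 134
 135 135 134 127 107  89  87 103 126 144 149 150 150 149 149 151]
```

View pics/c6.png

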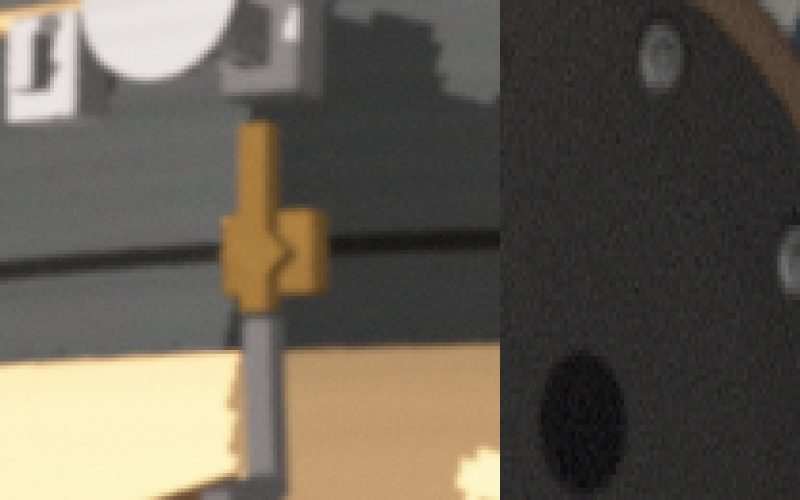

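The wrist crop shows the index blade running into the pointer's inner end at columns 243–285 against 240–278. The right half is blocked by the gripper. Now a sub-pixel edge comparison.

```bash
python3 - <<'E'
from idx import *
from scipy.ndimage import gaussian_filter1d as G
st=arm.get_state(); im=cv2.imread("pics/wrist6.png").astype(float)
sat=im[...,2]-im[...,0]; g=im.mean(2)
np.set_printoptions(precision=4,suppress=True,linewidth=150)
def A(u,v,z): p=at_z("wrist",(u,v),z,st); return p[:2]@e,p[:2]@n
def edges(sig,c0):
    d=np.diff(sig); return d
for nm,rows,sg,z in(("ptr",range(104,122,3),sat,.039),("ptr in",range(142,150,2),sat,.039),("idx",range(153,160,2),g,.037),("idx",range(162,182,4),g,.037)):
    for r in rows:
        s=sg[r-1:r+2].mean(0); d=np.diff(G(s,.7))[160:192]; x=np.arange(160,192)+.5
        L=x[:18][d[:18].argmax()] if not(nm=="idx" and r>160) else x[:18][d[:18].argmin()]
        gg=np.diff(G(g[r-1:r+2].mean(0),.7))[174:186]; M=174.5+gg.argmin()
        c=(L+M)/2; print(nm,r,"left",L,"topright",M,"al(center) %.4f al(L) %.4f al(M) %.4f ac %.4f"%(A(c,r,z)[0],A(L,r,z)[0],A(M,r,z)[0],A(c,r,z)[1]))
E
```

```text
ptr 104 left 171.5 topright 178.5 al(center) 0.5592 al(L) 0.5612 al(M) 0.5572 ac -0.2481
ptr 107 left 171.5 topright 178.5 al(center) 0.5592 al(L) 0.5612 al(M) 0.5572 ac -0.2465
ptr 110 left 171.5 topright 178.5 al(center) 0.5592 al(L) 0.5612 al(M) 0.5572 ac -0.2449
ptr 113 left 171.5 topright 179.5 al(center) 0.5589 al(L) 0.5612 al(M) 0.5566 ac -0.2432
ptr 116 left 171.5 topright 178.5 al(center) 0.5592 al(L) 0.5612 al(M) 0.5572 ac -0.2416
ptr 119 left 171.5 topright 178.5 al(center) 0.5592 al(L) 0.5612 al(M) 0.5572 ac -0.2400
ptr in 142 left 167.5 topright 178.5 al(center) 0.5605 al(L) 0.5637 al(M) 0.5573 ac -0.2278
ptr in 144 left 167.5 topright 178.5 al(center) 0.5605 al(L) 0.5637 al(M) 0.5573 ac -0.2268
ptr in 146 left 167.5 topright 178.5 al(center) 0.5605 al(L) 0.5637 al(M) 0.5573 ac -0.2257
ptr in 148 left 171.5 topright 178.5 al(center) 0.5594 al(L) 0.5614 al(M) 0.5573 ac -0.2246
idx 153 left 172.5 topright 179.5 al(center) 0.5596 al(L) 0.5617 al(M) 0.5576 ac -0.2219
idx 155 left 172.5 topright 179.5 al(center) 0.5597 al(L) 0.5617 al(M) 0.5576 ac -0.2208
idx 157 left 172.5 topright 179.5 al(center) 0.5597 al(L) 0.5617 al(M) 0.5577 ac -0.2197
idx 159 left 172.5 topright 179.5 al(center) 0.5597 al(L) 0.5618 al(M) 0.5577 ac -0.2186
idx 162 left 171.5 topright 179.5 al(center) 0.5601 al(L) 0.5624 al(M) 0.5577 ac -0.2170
idx 166 left 170.5 topright 179.5 al(center) 0.5604 al(L) 0.5631 al(M) 0.5578 ac -0.2149
idx 170 left 169.5 topright 179.5 al(center) 0.5608 al(L) 0.5638 al(M) 0.5579 ac -0.2128
idx 174 left 168.5 topright 179.5 al(center) 0.5612 al(L) 0.5644 al(M) 0.5580 ac -0.2106
idx 178 left 170.5 topright 180.5 al(center) 0.5604 al(L) 0.5634 al(M) 0.5575 ac -0.2084
```

The pointer is at 0.5592 and the index at 0.5597, with both blade widths reading 4 mm. A last 0.4 mm nudge, then hold.

Request:
move_arm(deltas=[[-0.4,-0.1,0,0,0,0],[0,0,0,0,0,0],[0,0,0,0,0,0],[0,0,0,0,0,0],[0,0,0,0,0,0]])

```text
t: 14.62
eef_pos: [0.5072, 0.0118, 0.2478]
ee_rot: [-3.135, 0.0, -1.232]
force: [11.1, 4.1, -10.9]
width: 0.0152
```

Request:
move_arm(deltas=[[0,0,0,0,0,0],[0,0,0,0,0,0],[0,0,0,0,0,0],[0,0,0,0,0,0],[0,0,0,0,0,0]])

```text
t: 15.03
eef_pos: [0.5072, 0.0119, 0.2478]
ee_rot: [-3.135, 0.0, -1.232]
force: [10.9, 3.7, -12.0]
width: 0.0158
```

```bash
python3 - <<'E'
from idx import *
st=arm.get_state(); save("wrist","wrist7")
for t,z in dict(jaw_index=.037,pointer_tip=.039).items():
    for q in arm.spot_point(t,"wrist")[:1]: p=at_z("wrist",q["xy"],z,st); print(t,q["score"],p[:2]@e)
print(st["eef_pos"],st["qd"].round(4),st["width"],st["force"])
print(arm.job_done())
E
```

```text
jaw_index 0.56 0.5594352374254309
pointer_tip 0.9 0.5582151279606927
[0.50721426 0.01185196 0.24777707] [-0.0009 -0.0005 -0.001   0.0013  0.0001  0.0008] 0.01583705404127357 [ 10.93508066   3.67729775 -12.04673832]
the job is handed in; nothing more can be done
None
```

The job is handed in. The pointer is set to the tall clip, and the arm is holding the spring jaw drawn out in line with both.

- **Knob:** I turned it clockwise about 96° until the pointer lined up with the tall disc clip. From the wrist camera overhead, the pointer blade and the disc centre agreed to about 0.1 mm (0.5591 and 0.5590 m along the cradle).
- **Jaw:** I gripped the handle and drew it about 60 mm. My edge measurement put the index blade about 0.4 mm short of the pointer, so I commanded a last 0.4 mm draw. The measured arm position moved only about 0.2 mm.
- **Hold:** The arm was still at hand-in, with the handle gripped and a horizontal pull of about 11.5 N. That was at about 15 s of the 54 s allowed.

**Checks that disagreed:**
- **Jaw alignment:** The trained detector's final reading put index and pointer 1.2 mm apart. It is coarser than the edge measurement, so I went by the edges. I didn't repeat the edge measurement after the last nudge.
- **Other cameras:** The gripper blocked the top camera's view of the rail at the end, and I didn't check the side camera then. The final alignment therefore rests on the wrist camera alone.

I kept clear of the clips, pots and other things and saw no unexpected contact forces. I did not check their positions again at the end.

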